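# Start the flange nut on the clamp stud

## Task

Pick up the loose flange nut, set it flange down over the stud of the specimen clamp and start it properly: under light pressure back it off anticlockwise until you feel it drop into the thread, and only then turn it clockwise, following the thread, until its flange is fully home on the washer; it need not be tightened. Be gentle, never force or press it hard, leave the nut sitting level and free of the gripper, and leave the spanner, the two weights and the tweezers where they lie.

Things in the scene. Friction and masses are not known exactly. Their poses are not given: they have to be found in the camera images.
- nut: the loose steel flange nut, lying flange down right of the clamp, about 120 g, 24 mm high: round flange 53 mm across, 4 to 5 mm high at the bottom, above it a hexagon 44 mm across flats, 51 mm across corners. Through bore 31 mm. Origin: centre of its underside; z up; x points at the middle of one flat, so flats face along yaw, yaw + 60, yaw + 120 degrees and so on.
- nut_lugs (a point): the point on the nut's axis 8 mm above its underside, level with the undersides of three inner lugs, the nut's thread: 120 degrees apart (one towards the nut's x axis), each 5 mm wide around the bore, 3 mm high, sloped like the stud's thread, reaching in to 10.3 mm from the axis.
- clamp: the specimen clamp, fixed to the worktop: steel base plate 100 (x) x 160 (y) x 12 mm, on it an aluminium bar 40 x 120 mm with its top at 27 mm, which holds a flat specimen down; in the middle of the bar a washer 60 mm across, 3 mm thick, and the upright stud. Origin: centre of the base plate's underside; z up.
- seat (a point): the point on the stud's axis at the top of the washer, 30 mm above the worktop; the underside of the nut ends here when home. The stud cannot turn. It rises 37 mm above this point: a core 18 mm in diameter whose tip (the last 7.5 mm) is a cone down to 8 mm.
- ridge_ends (a point): the point on the stud's axis 21.4 mm above the seat, level with the blunt upper ends of the stud's three thread ridges (outer diameter 28 mm), 120 degrees apart. Their angle differs from run to run and is NOT given by this point's axes. Right-hand thread, three starts, lead 21 mm: the nut moves 0.58 mm down per 10 degrees clockwise seen from above; axial play 1.2 mm.
- not_started (a point): the point on the axis 13 mm above the seat. A nut set on at a random angle rests with its lugs on the sloping ridge tops, its underside about 9.5 to 14.5 mm above the seat. Turned clockwise it is then soon blocked by a stop pip 3.4 mm high on each ridge, 81 degrees clockwise of its end. Turned anticlockwise under light pressure it climbs with the lead, up to 110 degrees, to the ridge ends.
- started (a point): the point on the axis 7.5 mm above the seat: the nut's underside is about here, 6.5 to 8.5 mm above the seat, after it has dropped about 7 mm past the ridge ends into the thread (by luck it may fall straight in). About 11 degrees of play is open there before the next pips stop it anticlockwise. From here about 130 degrees clockwise bring it home.
- spanner: bystander: open-ended steel spanner 155 mm long, lying flat right of the nut. Origin: centre of its underside.
- weight_500: bystander: brass knobbed weight, 38 mm across, 62 mm high, standing left of the clamp. Origin: centre of its underside.
- weight_200: bystander: smaller brass knobbed weight, 29 mm across, 48 mm high, standing left of the clamp. Origin: centre of its underside.
- tweezers: bystander: steel tweezers 128 mm long, lying flat near the front edge, right of the middle. Origin: centre of their underside.

How it is judged:
By the outcome, as a careful person would: the job done as asked, in the order asked, and still so for the second after the job is handed in, with the robot touching nothing.
It also fails if it takes over 72 s, if anything falls off the work surface, if the arm or the gripper's body presses on something with over 40 N, if the wrist force passes 120 N, or if a joint passes its speed limit or range.

## Robot

A 6-joint arm with a two-finger parallel gripper is mounted at the origin on a cart in front of the work surface, level with it; the furniture and walls round the work are solid. World frame = base frame: x ahead of the robot, y to its left, z up, the work surface at z = 0. Lengths are in m, angles in degrees, forces in N, time in s.
With the tool pointing down it reaches from about 0.4 to 0.825 m from the base axis. Payload 7 kg.
Tool frame: the origin (TCP) lies between the finger pads; the fingertips stand ctrl.nose_length ahead of it and the grasp point (between the pads) lies 2 mm behind it (ctrl.nose_length is the distance from the TCP to the fingertips, in m); z points along the fingers, y is the line along which they close (so a half turn about z gives the same grasp; the last joint's range is limited). The gripper opens to 88 mm and grips with 3 to 60 N. Pads are 19 mm wide; open, the fingers measure 130 mm over their backs; the gripper's body (78 mm by 193 mm) begins 47 mm behind the grasp point.
Start: joints at [80.621, 20.546, 0.682, 0, -70.136, -16.507], TCP at [0.295, 0.607, 0.244] pointing down, gripper open.
Joint ranges: [-176.03, 176.03], [-82.01, 121.73], [-58.28, 71.71], [-173.87, 95.51], [-174.79, -0.11], [-173.66, 173.66]. Speed limits (degrees/s): [136.94, 136.94, 172.46, 180, 180, 180].

## Interface

Orientations are given as [roll, pitch, yaw] about the fixed x, y, z axes, in that order (R = Rz(yaw) Ry(pitch) Rx(roll)).
In Python, from plant import ctrl gives the robot as it stands.
- The arm moves only by the tool apply_moves, never from a script. Its argument "commands" is a list of rows, each a list of 3 entries, a list of its own where there are three numbers: the shift along the world's x, y, z in cm, then the turn about the world's z in rad, then the closure, from 0 (fully open) to 1 (shut). In form: [[[x, y, z], turn, jaw], ...]. A call has 1 to 20 rows; each row is the pose to reach, as a shift and turn from the pose commanded when the call began; what a row does not reach only later rows make up. A row lasts 1/12 s, in which the tool goes at most 41.7 mm and 7.16 degrees, less where a joint would pass 70% of its speed; a pose out of reach is approached as far as the arm can. A call with a gripper value outside its range is refused whole. The fingers move at their own pace and stop on an object; the grip force is fixed at half the most. Time passes only in rows, so rows that repeat a pose let the fingers close. It gives the time, the measured TCP pose, the force, the opening and the grip force at its end, in the units of the state.
- ctrl.get_obs(): the state, without advancing time (a new reading comes with each control period).
- ctrl.snapshot(name): name is "scene" or "side" or "wrist"; returns a dict with "img" (400x640x3 uint8, red, green, blue), "fx", "fy", "cx", "cy" (pixels), "dist_coeffs" ([k1, k2, p1, p2, k3] as OpenCV has them; the pictures are not rectified), "T" (4x4, takes a point from camera to world coordinates). Camera axes: x right, y up, looking along -z (the intrinsics and any distortion apply to the point x, -y, -z); pixel columns grow to the right and rows downward; lengths in m; the calibration is good to about 2 mm. A picture is of the moment at which its call begins. There is no depth.
- ctrl.close_job(): hands the job in; it is judged then, once.
Trained networks look in a picture, given as the dict that the camera call returned (one of the last four; its "shot" number tells which), for a name from the list of things; names that differ only in an ending like _2 or _b are one class to them, and where a whole thing is asked for, a point or a joint stands for the part that bears it (a point fixed in the world has none). Each returns a list of dicts, best first, with "score" (0 to 1); they miss things now and then, are a little off and sometimes report something else, mostly with a low value. They report only what shows in the picture. A call takes as long as a camera call.
- ctrl.search_frame(picture, target): "at" ([column, row] in pixels, amid what is visible of it).
- ctrl.spot_point(picture, target): "at" ([column, row] in pixels: a listed point, or the origin of a listed thing).
The state is a dict: "clock": time; "joint_pos": joint angles; "qvel": joint speeds; "tau": joint torques, N m; "tool_pos": TCP position; "orientation": TCP orientation; "force": force on the tool from outside, world axes, zero at the start; "moment": the same for the moment, N m; "opening": finger opening in m; "gripper_force": force on a finger pad.
Only numpy, scipy, OpenCV 4.12 (cv2) and the standard library are available. Lean on these libraries where they do the work, as an engineer would, in place of code of your own. Each camera call takes 0.05 s, during which the arm holds its last target. There are 200 camera calls.

## Working session

There is one attempt and no reset: what is moved stays moved. The work goes in short steps, Python scripts to look and compute and a tool call to move; the robot and the scene stay as the last step left them, time stands still between calls to the robot, and variables do not carry over. Pictures are saved under pics/ and viewed, at most 10 in all, crops included, and the job is handed in when it is done.

Besides the shell and the picture viewer there is one more tool, called after "Emit:" in YAML: its name, and indented under it one key for each argument. apply_moves: Moves the arm, as the interface text tells. Its arguments: {"type":"object","properties":{"commands":{"type":"array"}},"required":["commands"]}

```bash
mkdir -p pics; ls
cat > h.py <<'E'
import numpy as np, cv2
from plant import ctrl
def snap(n,f=None):
    s=ctrl.snapshot(n)
    if f: cv2.imwrite('pics/'+f,cv2.cvtColor(np.asarray(s["img"]),cv2.COLOR_RGB2BGR))
    return s
def K(s): return np.array([[s["fx"],0,s["cx"]],[0,s["fy"],s["cy"]],[0,0,1.]])
def ray(s,p):
    u=cv2.undistortPoints(np.array([[p]],float),K(s),np.array(s["dist_coeffs"],float))[0,0]
    T=np.array(s["T"]); d=T[:3,:3]@np.array([u[0],-u[1],-1.]); return T[:3,3],d/np.linalg.norm(d)
def onz(s,p,z):
    o,d=ray(s,p); return o+d*(z-o[2])/d[2]
def proj(s,P):
    T=np.linalg.inv(np.array(s["T"])); q=(T[:3,:3]@np.atleast_2d(P).T).T+T[:3,3]; q=q*[1,-1,-1]
    return cv2.projectPoints(q,np.zeros(3),np.zeros(3),K(s),np.array(s["dist_coeffs"],float))[0][:,0]
def tri(obs):
    A=np.zeros((3,3));b=np.zeros(3)
    for s,p in obs:
        o,d=ray(s,p);M=np.eye(3)-np.outer(d,d);A+=M;b+=M@o
    return np.linalg.solve(A,b)
E
python3 - <<'E'
from h import *
o=ctrl.get_obs();print({k:np.round(v,3) for k,v in o.items()},ctrl.nose_length)
S={n:snap(n,n+'0.png') for n in("scene","side","wrist")}
Z=dict(nut=0,nut_lugs=.008,clamp=0,seat=.03,ridge_ends=.0514,spanner=0,weight_500=0,weight_200=0,tweezers=0)
for n,s in S.items():
    for t,z in Z.items():
        for r in ctrl.spot_point(s,t)[:2]:print(n,t,round(r["score"],2),np.round(r["at"],1),onz(s,r["at"],z).round(4))
E
```

```text
pics
{'clock': np.float64(0.0), 'joint_pos': array([ 8.0621e+01,  2.0592e+01,  6.3400e-01, -2.1000e-02, -7.0136e+01,
       -1.6507e+01]), 'qvel': array([-0.065, -0.008,  0.054, -0.039, -0.05 ,  0.036]), 'tau': array([-0.0000e+00, -5.8273e+01,  2.9304e+01,  6.9970e+00,  7.0000e-03,
       -0.0000e+00]), 'tool_pos': array([0.295, 0.607, 0.243]), 'orientation': array([ 1.79905e+02, -8.00000e-03, -2.58940e+01]), 'force': array([-0.786,  0.388,  0.473]), 'moment': array([-0.025,  0.021, -0.02 ]), 'gripper_force': np.float64(0.0), 'opening': np.float64(0.088)} 0.017
scene nut 0.71 [316.9 200.8] [0.5739 0.0952 0.    ]
scene nut 0.56 [381.3 230.1] [ 0.5198 -0.1423  0.    ]
scene nut_lugs 0.82 [381.3 228.7] [ 0.5159 -0.1429  0.008 ]
scene nut_lugs 0.32 [227.6 203.5] [0.4224 0.3354 0.008 ]
scene clamp 0.72 [317.  211.4] [0.5206 0.0679 0.    ]
scene clamp 0.64 [380.3 229.5] [ 0.5213 -0.1387  0.    ]
scene seat 0.96 [319.  199.4] [0.5434 0.0724 0.03  ]
scene ridge_ends 0.82 [318.1 196.8] [0.5259 0.0667 0.0514]
scene spanner 0.7 [448.4 246.6] [ 0.5321 -0.3313  0.    ]
scene weight_500 0.73 [223.
[... 241 characters left out ...]
 [ 0.3594 -0.2934  0.    ]
side nut 0.78 [357.2 248. ] [ 0.5164 -0.1442  0.    ]
side nut_lugs 0.53 [355.7 246. ] [ 0.512  -0.1446  0.008 ]
side clamp 0.89 [324.8 194.3] [0.5296 0.0736 0.    ]
side clamp 0.74 [358.7 246.5] [ 0.5218 -0.141   0.    ]
side seat 0.94 [327.2 185.1] [0.5347 0.0704 0.03  ]
side seat 0.55 [356.3 247. ] [ 0.5003 -0.1695  0.03  ]
side ridge_ends 0.9 [325.8 179.7] [0.5286 0.0657 0.0514]
side weight_500 0.47 [263.7 145. ] [0.4582 0.3764 0.    ]
side weight_500 0.43 [260.6 154.3] [0.4338 0.3287 0.    ]
side weight_200 0.47 [263.7 145. ] [0.4582 0.3764 0.    ]
side weight_200 0.43 [260.6 154.3] [0.4338 0.3287 0.    ]
side tweezers 0.49 [318.5 319.2] [ 0.357 -0.299  0.   ]
```

Emit:
apply_moves:
  commands:
    - [[23.5,-53.7,-4],0,0]
    - [[23.5,-53.7,-4],0,0]
    - [[23.5,-53.7,-4],0,0]
    - [[23.5,-53.7,-4],0,0]
    - [[23.5,-53.7,-4],0,0]
    - [[23.5,-53.7,-4],0,0]
    - [[23.5,-53.7,-4],0,0]
    - [[23.5,-53.7,-4],0,0]
    - [[23.5,-53.7,-4],0,0]
    - [[23.5,-53.7,-4],0,0]
    - [[23.5,-53.7,-4],0,0]
    - [[23.5,-53.7,-4],0,0]
    - [[23.5,-53.7,-4],0,0]
    - [[23.5,-53.7,-4],0,0]
    - [[23.5,-53.7,-4],0,0]
    - [[23.5,-53.7,-4],0,0]
    - [[23.5,-53.7,-4],0,0]

```text
clock: 2.92
tool_pos: [0.5298, 0.0698, 0.2036]
orientation: [-180.0, 0.0, -26.0]
force: [-0.1, -0.2, 0.6]
opening: 0.0879
gripper_force: 0.0
```

Run:
```python
from h import *
o=ctrl.get_obs();print(o['clock'],o['tool_pos'],o['orientation'],o['joint_pos'])
S={n:snap(n,n+'1.png') for n in("scene","side","wrist")}
Z=dict(nut=0,nut_lugs=.008,clamp=0,seat=.03,ridge_ends=.0514)
for n,s in S.items():
    for t,z in Z.items():
        for r in ctrl.spot_point(s,t)[:2]:print(n,t,round(r["score"],2),np.round(r["at"],1),onz(s,r["at"],z).round(4))
```

```text
2.9167 [0.52978323 0.0698036  0.20355153] [-1.79996038e+02  9.30297185e-04 -2.59843387e+01] [ 2.85384353e+01  9.10621943e+00 -2.03834843e+01 -3.51192904e-03
 -6.05076101e+01  3.54789548e+01]
scene nut 0.68 [382.6 230.2] [ 0.5211 -0.1458  0.    ]
scene nut 0.47 [317.1 196.3] [0.5983 0.1068 0.    ]
scene nut_lugs 0.59 [379.  227.8] [ 0.517  -0.1355  0.008 ]
scene clamp 0.94 [317.3 207. ] [0.5427 0.078  0.    ]
scene seat 0.95 [320.7 200. ] [0.5427 0.0661 0.03  ]
scene ridge_ends 0.6 [316.1 196.5] [0.5246 0.0729 0.0514]
side nut 0.56 [355.6 248.5] [ 0.5123 -0.1443  0.    ]
side nut_lugs 0.56 [325.9 175.6] [0.5618 0.1414 0.008 ]
side nut_lugs 0.51 [355.5 246.4] [ 0.511  -0.1457  0.008 ]
side clamp 0.67 [326.5 193.4] [0.5352 0.0755 0.    ]
side seat 0.92 [323.9 186.4] [0.5246 0.0683 0.03  ]
side ridge_ends 0.81 [328.6 180. ] [0.5346 0.0618 0.0514]
side ridge_ends 0.7 [324.8 185.2] [0.5168 0.0445 0.0514]
wrist nut 0.59 [489.6 114.2] [ 0.5091 -0.1439  0.    ]
wrist nut 0.55 [310.8 186.1] [0.5215 0.0791 0.    ]
wrist nut_lugs 0.97 [494.2 114.1] [ 0.5091 -0.1446  0.008 ]
wrist nut_lugs 0.5 [314.9 188.5] [0.5186 0.0749 0.008 ]
wrist clamp 0.58 [311.7 179.5] [0.5285 0.0744 0.    ]
wrist clamp 0.39 [492.1 112.4] [ 0.5098 -0.1471  0.    ]
wrist seat 0.85 [308.8 188.8] [0.5268 0.0786 0.03  ]
wrist ridge_ends 0.77 [315.5 190.1] [0.5277 0.07   0.0514]
```

View pics/wrist1.png

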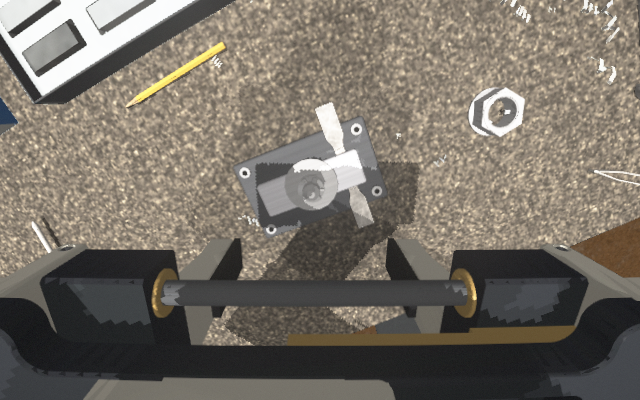

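Emit:
apply_moves:
  commands:
    - [[-1.8,-21.4,-5],0,0]
    - [[-1.8,-21.4,-5],0,0]
    - [[-1.8,-21.4,-5],0,0]
    - [[-1.8,-21.4,-5],0,0]
    - [[-1.8,-21.4,-5],0,0]
    - [[-1.8,-21.4,-5],0,0]
    - [[-1.8,-21.4,-5],0,0]
    - [[-1.8,-21.4,-5],0,0]
    - [[-1.8,-21.4,-5],0,0]

```text
clock: 4.57
tool_pos: [0.512, -0.1434, 0.1538]
orientation: [-180.0, -0.0, -25.9]
force: [0.1, 0.2, -0.8]
opening: 0.0877
gripper_force: 0.0
```

Run:
```python
from h import *
o=ctrl.get_obs();print(o['clock'],o['tool_pos'],o['orientation'],o['joint_pos'])
s=snap("wrist","w2.png")
for t,z in dict(nut=0,nut_lugs=.008,seat=.03,ridge_ends=.0514).items():
    for r in ctrl.spot_point(s,t)[:2]:print(t,round(r["score"],2),np.round(r["at"],1),onz(s,r["at"],z).round(4))
im=cv2.imread('pics/w2.png');p=proj(s,[o['tool_pos'][0],o['tool_pos'][1],0.01])[0].astype(int);print(p)
# rectified top view at z=0.024 plane, 0.2mm/px, +-50mm ; x up, y left
c=np.array([0.512,-0.144]);n=400
P=[[c[0]+.05-i*.00025,c[1]+.05-j*.00025,.024] for i in range(n) for j in range(n)]
m=proj(s,P).reshape(n,n,2).astype(np.float32)
r=cv2.remap(im,m,None,cv2.INTER_CUBIC)
cv2.imwrite('pics/w2t.png',np.hstack([cv2.resize(r,(500,500),interpolation=cv2.INTER_CUBIC)]))
```

```text
4.5667 [ 0.51201363 -0.14342748  0.15380508] [-1.79988416e+02 -2.22481039e-02 -2.58917318e+01] [ 5.49644161e+00  1.16249448e+01 -2.44854511e+01  2.10328987e-03
 -5.38645784e+01  5.86105889e+01]
nut 0.76 [315.3 186.7] [ 0.5133 -0.1458  0.    ]
nut_lugs 0.67 [314.9 192.2] [ 0.5102 -0.1438  0.008 ]
[313 191]
```

View pics/w2t.png

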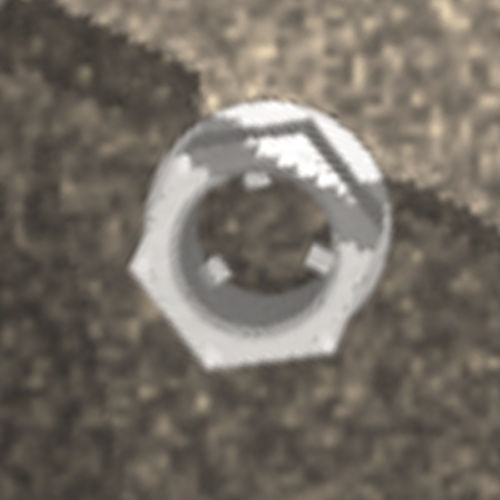

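Emit:
apply_moves:
  commands:
    - [[0,-0.2,-3],0.06,0]
    - [[0,-0.2,-6],0.06,0]
    - [[0,-0.2,-9],0.06,0]
    - [[0,-0.2,-11],0.06,0]
    - [[0,-0.2,-12],0.06,0]
    - [[0,-0.2,-12.5],0.06,0]
    - [[0,-0.2,-12.9],0.06,0]
    - [[0,-0.2,-12.9],0.06,0]
    - [[0,-0.2,-12.9],0.06,0]
    - [[0,-0.2,-12.9],0.06,0]

```text
clock: 5.65
tool_pos: [0.5126, -0.1457, 0.0257]
orientation: [-180.0, -0.1, -22.4]
force: [1.1, -0.3, 0.0]
opening: 0.0875
gripper_force: 0.0
```

Emit:
apply_moves:
  commands:
    - [[0,0,0],0,0.4]
    - [[0,0,0],0,0.4]
    - [[0,0,0],0,0.4]
    - [[0,0,0],0,0.5]
    - [[0,0,0],0,0.6]
    - [[0,0,0],0,0.7]
    - [[0,0,0],0,0.8]
    - [[0,0,0],0,0.8]
    - [[0,0,0],0,0.8]
    - [[0,0,0],0,0.8]

```text
clock: 6.48
tool_pos: [0.5117, -0.1458, 0.0245]
orientation: [180.0, 0.0, -22.4]
force: [-0.8, -0.3, -0.7]
opening: 0.0437
gripper_force: 30.0
```

Run:
```python
from h import *
o=ctrl.get_obs();print({k:np.round(v,4) for k,v in o.items()})
s=snap("wrist","w3.png")
```

```text
{'clock': np.float64(6.4833), 'joint_pos': array([ 5.23170e+00,  2.15311e+01, -3.20071e+01,  1.70000e-03,
       -3.64633e+01,  6.23198e+01]), 'qvel': array([-0.0373,  0.0201,  0.0915,  0.0552,  0.0629,  0.0661]), 'tau': array([ 1.63000e-02, -4.87651e+01,  1.85818e+01,  4.36670e+00,
        9.12000e-02,  7.40000e-03]), 'tool_pos': array([ 0.5117, -0.1458,  0.0245]), 'orientation': array([ 1.799984e+02,  9.000000e-04, -2.244710e+01]), 'force': array([-0.8039, -0.3457, -0.6817]), 'moment': array([-0.053 , -0.0385,  0.029 ]), 'gripper_force': np.float64(29.9979), 'opening': np.float64(0.0437)}
```

View pics/w3.png

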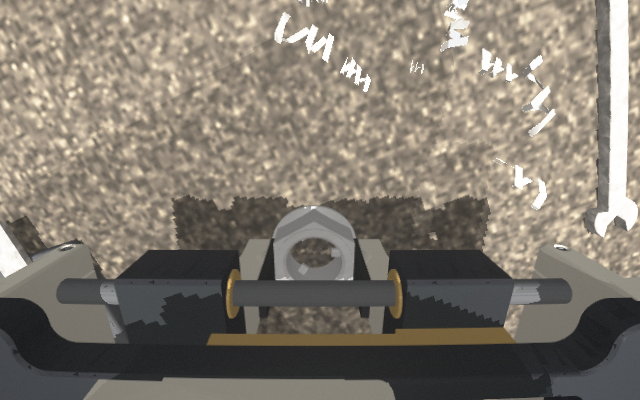

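Emit:
apply_moves:
  commands:
    - [[0,0,1],0,0.8]
    - [[0,0,4],0,0.8]
    - [[0,0,8],0,0.8]
    - [[0,0,12],0,0.8]
    - [[1.8,21.5,13.5],0,0.8]
    - [[1.8,21.5,13.5],0,0.8]
    - [[1.8,21.5,13.5],0,0.8]
    - [[1.8,21.5,13.5],0,0.8]
    - [[1.8,21.5,13.5],0,0.8]
    - [[1.8,21.5,13.5],0,0.8]
    - [[1.8,21.5,13.5],0,0.8]
    - [[1.8,21.5,13.5],0,0.8]

```text
clock: 7.53
tool_pos: [0.5293, 0.0699, 0.1599]
orientation: [180.0, 0.0, -22.3]
force: [0.2, -0.9, -1.3]
opening: 0.0439
gripper_force: 30.0
```

Run:
```python
from h import *
import pickle
o=ctrl.get_obs();print(o['clock'],o['tool_pos'],o['orientation'],o['joint_pos'],o['force'],o['opening'])
s=snap("wrist","w4.png")
for t,z in dict(nut=.136,nut_lugs=.144,clamp=0,seat=.03,ridge_ends=.0514).items():
    for r in ctrl.spot_point(s,t)[:2]:print(t,round(r["score"],2),np.round(r["at"],1),onz(s,r["at"],z).round(4))
pickle.dump(s,open('w4.pkl','wb'))
im=cv2.imread('pics/w4.png')
def top(c,z,n=400,d=.00025):
    P=[[c[0]+d*(n/2-i),c[1]+d*(n/2-j),z] for i in range(n) for j in range(n)]
    return cv2.remap(im,proj(s,P).reshape(n,n,2).astype(np.float32),None,cv2.INTER_CUBIC)
t=o['tool_pos']
cv2.imwrite('pics/w4t.png',np.hstack([top((.53,.07),.067),top((t[0],t[1]),t[2])]))
```

```text
7.5333 [0.52934916 0.06989986 0.15989944] [ 1.79995273e+02  1.19641809e-02 -2.23463042e+01] [ 2.85696444e+01  1.14769559e+01 -2.37495658e+01 -7.71917240e-03
 -5.47846908e+01  3.90885037e+01] [ 0.21524339 -0.85046428 -1.27349275] 0.0439291182046874
nut 0.84 [314.8 246.2] [0.5279 0.0699 0.136 ]
nut_lugs 0.65 [312.8 250.9] [0.5293 0.0707 0.144 ]
clamp 0.59 [312.5 189.6] [ 0.5273  0.0724 -0.    ]
seat 0.69 [309.4 199.2] [0.5272 0.0755 0.03  ]
ridge_ends 0.76 [309.3 206. ] [0.5275 0.0752 0.0514]
```

View pics/w4t.png

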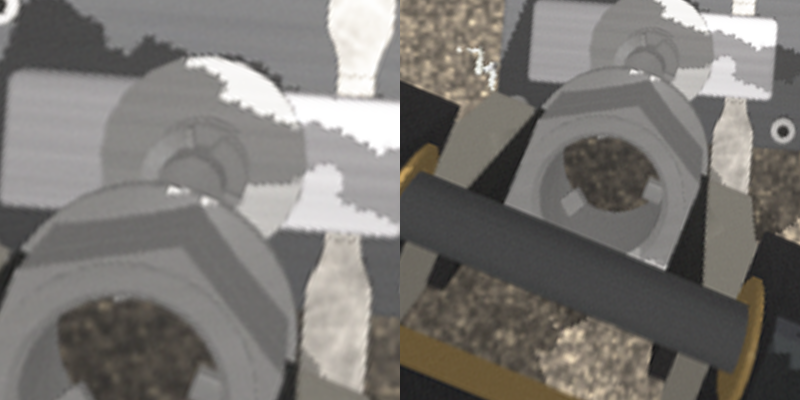

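Emit:
apply_moves:
  commands:
    - [[-2.5,1,0],0,0.8]
    - [[-5,2,0],0,0.8]
    - [[-5,2,0],0,0.8]
    - [[-5,2,0],0,0.8]

```text
clock: 8.17
tool_pos: [0.479, 0.089, 0.1599]
orientation: [-180.0, -0.0, -22.4]
force: [0.6, 0.3, -1.5]
opening: 0.0436
gripper_force: 30.0
```

Run:
```python
from h import *
import pickle
o=ctrl.get_obs();print(o['clock'],o['tool_pos'],o['orientation'])
s=snap("wrist","w5.png");print(np.array(s["T"])[:3,3])
for t,z in dict(clamp=0,seat=.03,ridge_ends=.0514).items():
    for r in ctrl.spot_point(s,t)[:2]:print(t,round(r["score"],2),np.round(r["at"],1),onz(s,r["at"],z).round(4))
pickle.dump(s,open('w5.pkl','wb'))
im=cv2.imread('pics/w5.png')
def top(c,z,n=400,d=.0002):
    P=[[c[0]+d*(n/2-i),c[1]+d*(n/2-j),z] for i in range(n) for j in range(n)]
    return cv2.remap(im,proj(s,P).reshape(n,n,2).astype(np.float32),None,cv2.INTER_CUBIC)
cv2.imwrite('pics/w5t.png',np.hstack([top((.53,.07),.067),top((.53,.07),.03)]))
```

```text
8.1667 [0.47902754 0.08897484 0.15994113] [-1.79971970e+02 -1.84909628e-02 -2.24176302e+01]
[0.5551266  0.05759611 0.30134759]
clamp 0.69 [313.9 135.2] [0.5295 0.0682 0.    ]
clamp 0.44 [307.4 142. ] [0.5257 0.077  0.    ]
seat 0.63 [307.9 144.1] [0.5267 0.0754 0.03  ]
ridge_ends 0.87 [308.4 145. ] [0.5281 0.0739 0.0514]
```

View pics/w5t.png

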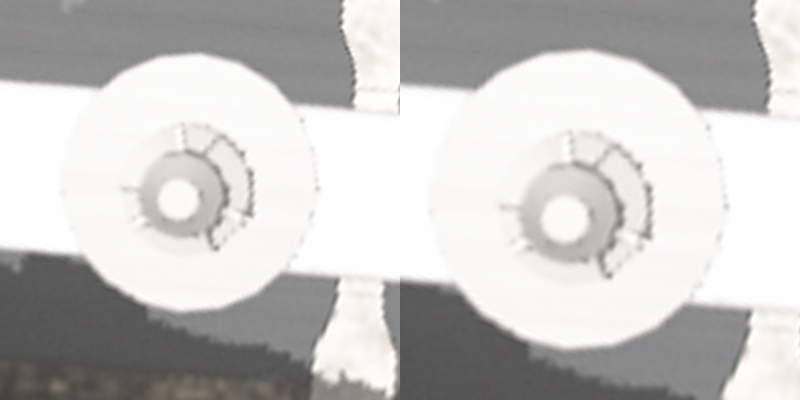

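Emit:
apply_moves:
  commands:
    - [[2.5,-0.7,0],0,0.8]
    - [[4.9,-1.4,0],0,0.8]
    - [[4.9,-1.4,0],0,0.8]
    - [[4.9,-1.4,-3],0,0.8]
    - [[4.9,-1.4,-6],0,0.8]
    - [[4.9,-1.4,-7],0,0.8]
    - [[4.9,-1.4,-7.5],0,0.8]
    - [[4.9,-1.4,-8],0,0.8]
    - [[4.9,-1.4,-8.3],0,0.8]
    - [[4.9,-1.4,-8.3],0,0.8]
    - [[4.9,-1.4,-8.3],0,0.8]

```text
clock: 9.28
tool_pos: [0.5293, 0.0756, 0.0775]
orientation: [-179.9, -0.1, -22.4]
force: [0.4, 1.2, -1.4]
opening: 0.0438
gripper_force: 30.0
```

Run:
```python
from h import *
o=ctrl.get_obs();print(o['clock'],o['tool_pos'],o['force'],o['moment'])
s=snap("wrist","w6.png")
im=cv2.imread('pics/w6.png')
t=o['tool_pos'];z=t[2]-.0005
def top(c,z,n=400,d=.0002):
    P=[[c[0]+d*(n/2-i),c[1]+d*(n/2-j),z] for i in range(n) for j in range(n)]
    return cv2.remap(im,proj(s,P).reshape(n,n,2).astype(np.float32),None,cv2.INTER_CUBIC)
cv2.imwrite('pics/w6t.png',np.hstack([top((.53,.0742),.067),top((t[0],t[1]),z)]))
```

```text
9.2833 [0.52933558 0.0755662  0.07753758] [ 0.41104928  1.24536862 -1.44733782] [-0.02743671  0.03955913  0.06198269]
```

View pics/w6t.png

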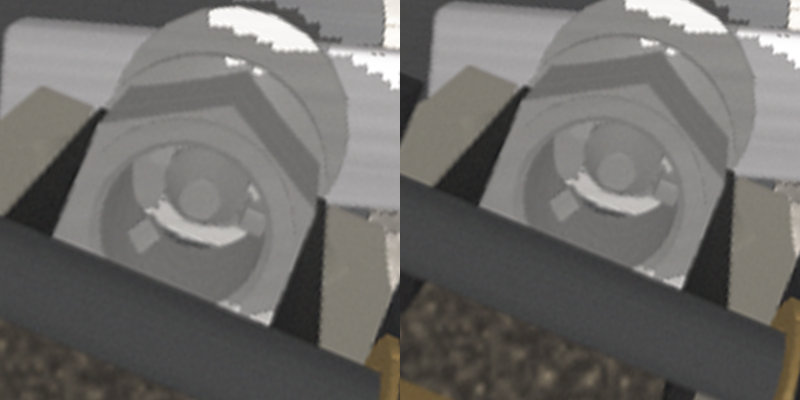

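Emit:
apply_moves:
  commands:
    - [[-0.07,-0.1,-0.1],0,0.8]
    - [[-0.07,-0.1,-0.2],0,0.8]
    - [[-0.07,-0.1,-0.4],0,0.8]
    - [[-0.07,-0.1,-0.6],0,0.8]
    - [[-0.07,-0.1,-0.7],0,0.8]
    - [[-0.07,-0.1,-0.7],0,0.8]

```text
clock: 9.83
tool_pos: [0.5284, 0.0744, 0.0695]
orientation: [-180.0, -0.0, -22.4]
force: [2.2, 0.2, -0.8]
opening: 0.0433
gripper_force: 30.0
```

Emit:
apply_moves:
  commands:
    - [[0,0,-0.05],0,0.8]
    - [[0,0,-0.1],0,0.8]
    - [[0,0,-0.1],0,0.8]

```text
clock: 10.08
tool_pos: [0.5284, 0.0744, 0.0687]
orientation: [-180.0, -0.0, -22.4]
force: [3.0, -0.5, -0.8]
opening: 0.0442
gripper_force: 30.0
```

Emit:
apply_moves:
  commands:
    - [[0,0,-0.05],0,0.8]
    - [[0,0,-0.1],0,0.8]
    - [[0,0,-0.1],0,0.8]

```text
clock: 10.33
tool_pos: [0.5284, 0.0744, 0.0677]
orientation: [-180.0, -0.0, -22.4]
force: [3.8, 1.1, -0.2]
opening: 0.0435
gripper_force: 30.0
```

Emit:
apply_moves:
  commands:
    - [[0.05,0,0],0,0.8]
    - [[0.05,0,-0.05],0,0.8]
    - [[0.05,0,-0.1],0,0.8]
    - [[0.05,0,-0.1],0,0.8]

```text
clock: 10.67
tool_pos: [0.5284, 0.0742, 0.0666]
orientation: [180.0, 0.0, -22.4]
force: [1.2, 0.5, 2.3]
opening: 0.0436
gripper_force: 30.0
```

Emit:
apply_moves:
  commands:
    - [[0,0,-0.05],0,0.8]
    - [[0,0,-0.1],0,0.8]
    - [[0,0,-0.1],0,0.8]

```text
clock: 10.92
tool_pos: [0.5285, 0.0742, 0.0662]
orientation: [-180.0, -0.0, -22.4]
force: [-1.9, -0.2, 8.7]
opening: 0.0436
gripper_force: 30.0
```

Emit:
apply_moves:
  commands:
    - [[0,0,-0.05],0,0.8]
    - [[0,0,-0.1],0,0.8]
    - [[0,0,-0.1],0,0.8]

```text
clock: 11.17
tool_pos: [0.5286, 0.0742, 0.0659]
orientation: [-180.0, -0.0, -22.4]
force: [-3.6, 0.9, 16.5]
opening: 0.0436
gripper_force: 30.0
```

Emit:
apply_moves:
  commands:
    - [[0,0,0.1],0,0.8]
    - [[0,0,0.1],0,0.8]
    - [[0,-0.01,0.13],0.1,0.8]
    - [[0,-0.02,0.16],0.2,0.8]
    - [[0,-0.02,0.16],0.2,0.8]

```text
clock: 11.58
tool_pos: [0.5284, 0.0738, 0.0663]
orientation: [180.0, 0.0, -10.7]
force: [1.6, -1.0, 2.7]
opening: 0.0437
gripper_force: 30.0
```

Emit:
apply_moves:
  commands:
    - [[0,-0.01,0.03],0.1,0.8]
    - [[0,-0.01,0.03],0.1,0.8]

```text
clock: 11.75
tool_pos: [0.5283, 0.0737, 0.0663]
orientation: [180.0, 0.0, -5.2]
force: [0.7, -1.0, 0.2]
opening: 0.0439
gripper_force: 30.0
```

Emit:
apply_moves:
  commands:
    - [[0,-0.01,0.03],0.1,0.8]
    - [[0,-0.01,0.03],0.1,0.8]

```text
clock: 11.92
tool_pos: [0.5283, 0.0737, 0.0664]
orientation: [180.0, 0.0, 0.4]
force: [2.1, -0.1, -1.7]
opening: 0.0436
gripper_force: 30.0
```

Emit:
apply_moves:
  commands:
    - [[0,0,-0.05],0,0.8]
    - [[0,0,-0.05],0,0.8]

```text
clock: 12.08
tool_pos: [0.5283, 0.0738, 0.066]
orientation: [180.0, 0.0, 0.2]
force: [1.2, -1.4, -0.9]
opening: 0.0437
gripper_force: 30.0
```

Emit:
apply_moves:
  commands:
    - [[0,0,-0.05],0,0.8]
    - [[0,0,-0.05],0,0.8]

```text
clock: 12.25
tool_pos: [0.5283, 0.0738, 0.0655]
orientation: [180.0, 0.0, 0.3]
force: [1.1, -0.3, -1.4]
opening: 0.0437
gripper_force: 30.0
```

Emit:
apply_moves:
  commands:
    - [[0,0,-0.05],0,0.8]
    - [[0,0,-0.1],0,0.8]
    - [[0,0,-0.1],0,0.8]

```text
clock: 12.5
tool_pos: [0.5284, 0.0738, 0.0649]
orientation: [180.0, 0.0, 0.4]
force: [0.6, -0.6, 3.2]
opening: 0.0437
gripper_force: 30.0
```

Emit:
apply_moves:
  commands:
    - [[0,0,-0.05],0,0.8]
    - [[0,0,-0.1],0,0.8]
    - [[0,0,-0.1],0,0.8]

```text
clock: 12.75
tool_pos: [0.5285, 0.0738, 0.0647]
orientation: [180.0, -0.0, 0.5]
force: [-3.8, 0.3, 12.6]
opening: 0.044
gripper_force: 30.0
```

Emit:
apply_moves:
  commands:
    - [[0,0,-0.05],0,0.8]
    - [[0,0,-0.1],0,0.8]
    - [[0,0,-0.1],0,0.8]

```text
clock: 13.0
tool_pos: [0.5285, 0.0738, 0.0645]
orientation: [180.0, -0.0, 0.5]
force: [-7.0, -0.1, 19.3]
opening: 0.0434
gripper_force: 30.0
```

Emit:
apply_moves:
  commands:
    - [[0,0,0.13],0,0.8]
    - [[0,0,0.13],0,0.8]
    - [[0,-0.01,0.16],0.1,0.8]
    - [[0,-0.02,0.19],0.2,0.8]
    - [[0,-0.02,0.19],0.2,0.8]

```text
clock: 13.42
tool_pos: [0.5294, 0.0736, 0.0653]
orientation: [180.0, -0.1, 12.3]
force: [0.4, -2.0, 7.7]
opening: 0.0437
gripper_force: 30.0
```

Emit:
apply_moves:
  commands:
    - [[0,-0.01,0.03],0.1,0.8]
    - [[0,-0.02,0.06],0.2,0.8]
    - [[0,-0.02,0.06],0.2,0.8]

```text
clock: 13.67
tool_pos: [0.5297, 0.0735, 0.066]
orientation: [180.0, -0.1, 23.7]
force: [0.8, -2.1, 7.1]
opening: 0.0437
gripper_force: 30.0
```

Emit:
apply_moves:
  commands:
    - [[0.01,-0.01,0.03],0.1,0.8]
    - [[0.01,-0.02,0.06],0.2,0.8]
    - [[0.01,-0.02,0.06],0.2,0.8]

```text
clock: 13.92
tool_pos: [0.5298, 0.0733, 0.0666]
orientation: [179.9, -0.1, 35.2]
force: [1.9, -1.9, 7.1]
opening: 0.0434
gripper_force: 30.0
```

Emit:
apply_moves:
  commands:
    - [[0,-0.01,0.03],0.1,0.8]
    - [[0,-0.01,0.03],0.1,0.8]

```text
clock: 14.08
tool_pos: [0.5298, 0.0732, 0.0669]
orientation: [179.9, -0.1, 40.9]
force: [1.7, -1.3, 6.7]
opening: 0.0442
gripper_force: 30.0
```

Emit:
apply_moves:
  commands:
    - [[0.01,-0.01,0.03],0.1,0.8]
    - [[0.01,-0.01,0.03],0.1,0.8]

```text
clock: 14.25
tool_pos: [0.5298, 0.073, 0.0672]
orientation: [179.9, -0.1, 46.6]
force: [1.9, -2.1, 6.4]
opening: 0.0436
gripper_force: 30.0
```

Emit:
apply_moves:
  commands:
    - [[0.01,-0.01,0.03],0.1,0.8]
    - [[0.01,-0.01,0.03],0.1,0.8]

```text
clock: 14.42
tool_pos: [0.5298, 0.073, 0.0674]
orientation: [179.9, -0.1, 52.3]
force: [0.1, -1.8, 5.9]
opening: 0.0437
gripper_force: 30.0
```

Emit:
apply_moves:
  commands:
    - [[0.01,-0.01,0.03],0.1,0.8]
    - [[0.01,-0.01,0.03],0.1,0.8]

```text
clock: 14.58
tool_pos: [0.5297, 0.0729, 0.0676]
orientation: [179.9, -0.1, 58.1]
force: [0.2, -1.6, 6.0]
opening: 0.0437
gripper_force: 30.0
```

Emit:
apply_moves:
  commands:
    - [[0.01,0,0.03],0.1,0.8]
    - [[0.01,0,0.03],0.1,0.8]

```text
clock: 14.75
tool_pos: [0.5293, 0.0726, 0.0676]
orientation: [180.0, 0.0, 63.7]
force: [0.9, -3.0, 5.4]
opening: 0.0437
gripper_force: 30.0
```

Emit:
apply_moves:
  commands:
    - [[0.01,0,0],0.05,0.8]
    - [[0.01,0,0],0.05,0.8]

```text
clock: 14.92
tool_pos: [0.5293, 0.0725, 0.0675]
orientation: [180.0, 0.0, 66.3]
force: [1.8, -3.4, 4.9]
opening: 0.0439
gripper_force: 30.0
```

Emit:
apply_moves:
  commands:
    - [[0.01,0,0.01],0.05,0.8]
    - [[0.01,0,0.01],0.05,0.8]

```text
clock: 15.08
tool_pos: [0.5294, 0.0726, 0.0673]
orientation: [180.0, 0.0, 69.2]
force: [2.9, -3.1, -0.0]
opening: 0.0439
gripper_force: 30.0
```

Emit:
apply_moves:
  commands:
    - [[0,0,-0.05],0,0.8]
    - [[0,0,-0.1],0,0.8]
    - [[0,0,-0.1],0,0.8]

```text
clock: 15.33
tool_pos: [0.5295, 0.0728, 0.0666]
orientation: [180.0, -0.0, 69.1]
force: [2.9, -2.7, 3.6]
opening: 0.0435
gripper_force: 30.0
```

Emit:
apply_moves:
  commands:
    - [[0,0,-0.05],0,0.8]
    - [[0,0,-0.1],0,0.8]
    - [[0,0,-0.1],0,0.8]

```text
clock: 15.58
tool_pos: [0.5297, 0.0728, 0.0659]
orientation: [179.9, -0.0, 69.2]
force: [2.6, -4.2, 7.2]
opening: 0.0436
gripper_force: 30.0
```

Emit:
apply_moves:
  commands:
    - [[0.02,-0.03,0],0.04,0.8]
    - [[0.02,-0.03,0],0.04,0.8]
    - [[0.02,-0.03,0],0.04,0.8]

```text
clock: 15.83
tool_pos: [0.5297, 0.0727, 0.0655]
orientation: [180.0, -0.0, 71.4]
force: [2.1, -3.0, 2.2]
opening: 0.0438
gripper_force: 30.0
```

Emit:
apply_moves:
  commands:
    - [[0,0,-0.05],0,0.8]
    - [[0,0,-0.1],0,0.8]
    - [[0,0,-0.1],0,0.8]

```text
clock: 16.08
tool_pos: [0.5297, 0.0727, 0.0646]
orientation: [180.0, -0.0, 71.5]
force: [2.7, -3.2, 3.9]
opening: 0.0436
gripper_force: 30.0
```

Emit:
apply_moves:
  commands:
    - [[0.02,-0.03,-0.05],0,0.8]
    - [[0.02,-0.03,-0.1],0,0.8]
    - [[0.02,-0.03,-0.1],0,0.8]

```text
clock: 16.33
tool_pos: [0.5294, 0.0725, 0.063]
orientation: [-180.0, -0.0, 71.5]
force: [2.8, -0.8, -1.5]
opening: 0.044
gripper_force: 30.0
```

Emit:
apply_moves:
  commands:
    - [[0,0,-0.05],0,0.8]
    - [[0,0,-0.1],0,0.8]
    - [[0,0,-0.1],0,0.8]

```text
clock: 16.58
tool_pos: [0.5294, 0.0724, 0.0622]
orientation: [-180.0, -0.0, 71.5]
force: [2.6, 1.2, -0.0]
opening: 0.0436
gripper_force: 30.0
```

Emit:
apply_moves:
  commands:
    - [[0,0,-0.05],0,0.8]
    - [[0,0,-0.1],0,0.8]
    - [[0,0,-0.1],0,0.8]

```text
clock: 16.83
tool_pos: [0.5295, 0.0724, 0.0619]
orientation: [-180.0, -0.0, 71.5]
force: [-0.4, 0.7, 6.5]
opening: 0.0442
gripper_force: 30.0
```

Emit:
apply_moves:
  commands:
    - [[-0.01,0,-0.03],-0.1,0.8]
    - [[-0.02,0.01,-0.06],-0.2,0.8]
    - [[-0.02,0.01,-0.06],-0.2,0.8]

```text
clock: 17.08
tool_pos: [0.5293, 0.0724, 0.0613]
orientation: [180.0, -0.0, 59.7]
force: [0.1, 0.4, 5.2]
opening: 0.0438
gripper_force: 30.0
```

Emit:
apply_moves:
  commands:
    - [[-0.01,0.01,-0.03],-0.1,0.8]
    - [[-0.03,0.02,-0.07],-0.2,0.8]
    - [[-0.03,0.02,-0.07],-0.2,0.8]

```text
clock: 17.33
tool_pos: [0.529, 0.0726, 0.0606]
orientation: [180.0, -0.0, 48.2]
force: [-0.1, 0.3, 6.0]
opening: 0.0438
gripper_force: 30.0
```

Emit:
apply_moves:
  commands:
    - [[-0.01,0.01,-0.03],-0.1,0.8]
    - [[-0.02,0.02,-0.07],-0.2,0.8]
    - [[-0.02,0.02,-0.07],-0.2,0.8]

```text
clock: 17.58
tool_pos: [0.5289, 0.0729, 0.06]
orientation: [180.0, -0.0, 36.8]
force: [0.4, -1.3, 5.2]
opening: 0.0437
gripper_force: 30.0
```

Following the thread cleanly. Continue.

Emit:
apply_moves:
  commands:
    - [[-0.01,0.01,-0.033],-0.1,0.8]
    - [[-0.015,0.025,-0.067],-0.2,0.8]
    - [[-0.02,0.04,-0.1],-0.3,0.8]
    - [[-0.02,0.04,-0.1],-0.3,0.8]

```text
clock: 17.92
tool_pos: [0.5287, 0.0733, 0.0589]
orientation: [-180.0, -0.0, 19.6]
force: [-0.3, -0.4, 4.9]
opening: 0.0437
gripper_force: 30.0
```

Emit:
apply_moves:
  commands:
    - [[0,0.013,-0.033],-0.1,0.8]
    - [[0,0.026,-0.067],-0.2,0.8]
    - [[0,0.04,-0.1],-0.3,0.8]
    - [[0,0.04,-0.1],-0.3,0.8]

```text
clock: 18.25
tool_pos: [0.5287, 0.0737, 0.0579]
orientation: [-180.0, -0.0, 2.4]
force: [0.1, 0.2, 5.1]
opening: 0.0436
gripper_force: 30.0
```

Emit:
apply_moves:
  commands:
    - [[0,0.013,-0.033],-0.1,0.8]
    - [[0.005,0.025,-0.067],-0.2,0.8]
    - [[0.01,0.035,-0.1],-0.3,0.8]
    - [[0.01,0.035,-0.1],-0.3,0.8]

```text
clock: 18.58
tool_pos: [0.5287, 0.0739, 0.0568]
orientation: [-180.0, -0.0, -14.8]
force: [-0.6, 0.0, 5.3]
opening: 0.0437
gripper_force: 30.0
```

Emit:
apply_moves:
  commands:
    - [[0.005,0.013,-0.033],-0.1,0.8]
    - [[0.01,0.025,-0.067],-0.2,0.8]
    - [[0.015,0.03,-0.1],-0.3,0.8]
    - [[0.015,0.03,-0.1],-0.3,0.8]

```text
clock: 18.92
tool_pos: [0.5287, 0.0741, 0.0558]
orientation: [180.0, 0.0, -32.0]
force: [-0.3, 0.3, 5.2]
opening: 0.0438
gripper_force: 30.0
```

Emit:
apply_moves:
  commands:
    - [[0.005,0.01,-0.033],-0.1,0.8]
    - [[0.01,0.02,-0.067],-0.2,0.8]
    - [[0.01,0.02,-0.067],-0.2,0.8]

```text
clock: 19.17
tool_pos: [0.5289, 0.0743, 0.0552]
orientation: [180.0, 0.0, -43.4]
force: [0.1, 0.9, 6.3]
opening: 0.044
gripper_force: 30.0
```

Emit:
apply_moves:
  commands:
    - [[0.005,0.005,-0.033],-0.1,0.8]
    - [[0.005,0.005,-0.033],-0.1,0.8]

```text
clock: 19.33
tool_pos: [0.5289, 0.0744, 0.0549]
orientation: [180.0, 0.0, -49.1]
force: [0.1, -0.2, 5.8]
opening: 0.0433
gripper_force: 30.0
```

Run:
```python
from h import *
o=ctrl.get_obs();print(o['clock'],o['tool_pos'],o['orientation'],o['force'],o['moment'],o['joint_pos'])
```

```text
19.3333 [0.52893096 0.07440273 0.05490502] [ 1.79993771e+02  1.80166016e-04 -4.91257693e+01] [ 0.10224296 -0.16817111  5.81878009] [0.00452436 0.11497323 0.01787578] [ 2.90517346e+01  1.90443118e+01 -3.02668544e+01  1.68690695e-03
 -4.06949679e+01  1.18212170e+01]
```

Emit:
apply_moves:
  commands:
    - [[0.005,0.005,-0.033],-0.1,0.8]
    - [[0.005,0.005,-0.033],-0.1,0.8]

```text
clock: 19.5
tool_pos: [0.529, 0.0745, 0.0546]
orientation: [-180.0, 0.0, -54.9]
force: [0.4, 0.0, 5.7]
opening: 0.0435
gripper_force: 30.0
```

Emit:
apply_moves:
  commands:
    - [[0.005,0.005,-0.033],-0.1,0.8]
    - [[0.005,0.005,-0.033],-0.1,0.8]

```text
clock: 19.67
tool_pos: [0.5292, 0.0746, 0.0545]
orientation: [-180.0, -0.0, -60.6]
force: [-0.8, -0.4, 8.6]
opening: 0.0435
gripper_force: 30.0
```

Emit:
apply_moves:
  commands:
    - [[0.005,0.005,-0.033],-0.1,0.8]
    - [[0.005,0.005,-0.033],-0.1,0.8]

```text
clock: 19.83
tool_pos: [0.5296, 0.0747, 0.0545]
orientation: [-179.9, -0.0, -66.3]
force: [-0.4, 0.4, 11.0]
opening: 0.0439
gripper_force: 30.0
```

Run:
```python
from h import *
o=ctrl.get_obs();print(o['clock'],o['tool_pos'],o['orientation'],o['force'],o['moment'])
```

```text
19.8333 [0.52963734 0.0746941  0.05448613] [-1.79945123e+02 -1.80621135e-02 -6.62894011e+01] [-0.35005768  0.42004945 11.02262154] [-0.09052802  0.31765792 -0.17138587]
```

Emit:
apply_moves:
  commands:
    - [[0,0,0.08],0,0.8]
    - [[0,0,0.08],0,0.8]
    - [[0,0,0.08],0,0.4]
    - [[0,0,0.08],0,0.2]
    - [[0,0,0.08],0,0.2]
    - [[0,0,0.08],0,0.2]
    - [[0,0,0.08],0,0.2]
    - [[0,0,0.08],0,0.2]

```text
clock: 20.5
tool_pos: [0.5291, 0.0745, 0.0541]
orientation: [180.0, 0.0, -66.0]
force: [0.7, 0.2, 0.3]
opening: 0.0693
gripper_force: 0.0
```

Emit:
apply_moves:
  commands:
    - [[0,0,1],0,0.2]
    - [[0,0,3],0,0.2]
    - [[0,0,6],0,0.2]
    - [[0,0,10],0,0.2]
    - [[-4,3,12],0,0.2]
    - [[-4,3,12],0,0.2]
    - [[-4,3,12],0,0.2]

```text
clock: 21.08
tool_pos: [0.4886, 0.1058, 0.1772]
orientation: [-179.7, 0.1, -65.9]
force: [-0.7, -0.2, -0.9]
opening: 0.0703
gripper_force: 0.0
```

Run:
```python
from h import *
o=ctrl.get_obs();print(o['clock'],o['tool_pos'],o['orientation'],o['force'],o['opening'])
S={n:snap(n,n+'9.png') for n in("side","wrist")}
for n,s in S.items():
    for r in ctrl.spot_point(s,"nut")[:2]:print(n,round(r["score"],2),np.round(r["at"],1),onz(s,r["at"],.03).round(4))
a=cv2.imread('pics/side9.png')[120:270,230:430];p=proj(S['wrist'],[.53,.074,.04])[0].astype(int);print(p)
w=cv2.imread('pics/wrist9.png');y,x=max(p[1]-100,0),max(p[0]-133,0)
w=w[y:y+200,x:x+266]
cv2.imwrite('pics/end.png',np.hstack([cv2.resize(i,(400,300),interpolation=cv2.INTER_CUBIC) for i in(a,w)]))
```

```text
21.0833 [0.4885662  0.10580492 0.17718728] [-1.79747403e+02  5.62586877e-02 -6.59127749e+01] [-0.72361202 -0.16754305 -0.92101158] 0.07030272621421595
side 0.78 [328.6 184.3] [0.5394 0.0723 0.03  ]
wrist 0.87 [293.5 148.5] [0.5242 0.0736 0.03  ]
[286 147]
```

View pics/end.png

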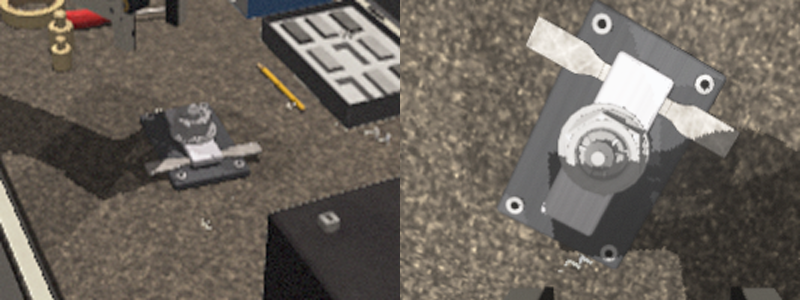

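The side view shows the nut on the stud at about (328,184), and the wrist view shows it at about (293,148). It is concentric with the washer and level, the stud tip stands out through it, and the gripper is clear.

```bash
python3 -c "
from plant import ctrl
print(ctrl.close_job())"
```

```text
the job is handed in; nothing more can be done
None
```

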